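# Open the latched gate of the flask pen

### The arm

A 6-joint arm with a two-finger parallel gripper is mounted at the origin on a cart in front of the work surface, level with it; the furniture and walls round the work are solid. World frame = base frame: x ahead of the robot, y to its left, z up, the work surface at z = 0. Lengths are in m, angles in rad, forces in N, time in s.
With the tool pointing down it reaches from about 0.275 to 0.75 m from the base axis. Payload 10.2 kg.
Tool frame: the origin (TCP) lies at the centre of the arm's flange, where the gripper is bolted on; the fingertips stand 173 mm ahead of it and the grasp point (between the pads) lies 155 mm ahead of it; z points along the fingers, x is the direction in which the jaws open and shut, and the axes are right-handed (so a half turn about z gives the same grasp; the last joint's range is limited). The gripper opens to 85 mm and grips with 20 to 120 N. Pads are 22 mm wide; open, the fingers measure 114 mm over their backs; the gripper's body (76 mm by 85 mm) begins 54 mm behind the grasp point. The pads swing forward as they close: fully open they stand 13 mm farther back than shut.
Start: joints at [1.119, 0.313, 1.498, -0, 1.331, -0.223], TCP at [0.119, 0.511, 0.405] pointing down, gripper open.
Joint ranges: [-2.94, 2.94], [-0.97, 2.17], [0.19, 2.56], [-1.23, 4.37], [0.02, 3.11], [-2.88, 2.88]. Speed limits (rad/s): [2.39, 2.39, 3.01, 3.14, 3.14, 3.14].

### API

Orientations are given as a unit quaternion [w, x, y, z].
In Python, from workcell import movep, servo_line, movej, command_gripper, hold, solve_ik, read_state, read_camera, MotionError, close_job gives the robot as it stands. Calls block until the motion is done:
- movep(position, orientation): joint-space move of the TCP to a pose.
- servo_line(position, frame=None, vel=0.15, threshold=None): straight line of the TCP; frame=None keeps the orientation; vel is the mean speed in m/s. With threshold (N) it stops when the force on the tool has changed by that much, and returns True; else False.
- movej(angles): joint-space move.
- command_gripper(opening, effort=None): opening from 0.0 (shut) to 1.0 (fully open); effort is the grip in N (None keeps the last); returns when the fingers have stopped.
- hold(seconds).
- solve_ik(position, orientation): joint angles nearest the present ones, or None.
- read_state(): the state.
- read_camera(name): name is "side" or "top"; returns a dict with "image" (420x560x3 uint8, red, green, blue), "K" (3x3 intrinsics, pixels), "T" (4x4, takes a point from camera to world coordinates). Camera axes: x right, y down, z forward; pixel columns grow to the right and rows downward; lengths in m; the calibration is good to about 2 mm. A picture is of the moment at which its call begins. There is no depth.
A pose or a line that the arm cannot do raises MotionError and nothing moves.
- close_job(): hands the job in, once; it reports no verdict.
The state is a dict: "t": time; "joints": joint angles; "qd": joint speeds; "tau": joint torques, N m; "position": TCP position; "ee_rot": TCP orientation; "ft_force": force on the tool from outside, world axes, zero at the start; "torque": the same for the moment, N m; "finger_gap": opening from 0.0 (shut) to 1.0 (fully open).
Only numpy, scipy, OpenCV 4.12 (cv2) and the standard library are available. Lean on these libraries where they do the work, as an engineer would, in place of code of your own. Each camera call takes 0.05 s, during which the arm holds its last target. There are 200 camera calls.

### The job

Open the gate of the small pen that holds the two pale flasks with white caps: lift its latch bar by the orange knob until it is clear of the catch, swing the gate wide open towards you, then let the bar drop back down level on the gate. Leave the latch of the other pen, the one with the brown vials, alone.

Things in the scene. Friction and masses are not known exactly. Their poses are not given: they have to be found in the camera images.
- flask_knob (a point): centre of the orange upright cylinder knob (26 mm across, 34 high, black band) on the level 10 mm steel latch bar of the pen with two pale square white-capped flasks (87 mm); gate rail 39 mm below it, else 30 mm free beside it. Axes, turning with gate and bar; when latched: z up, y along the bar to its pivot and hinge, on the robot's left, x square to the gate, into the pen
- flask_gate (a joint): that pen's gate (160 mm long) about its vertical hinge line, which lies 121 mm from the knob centre along the knob's +y when latched. rad, 0 shut, grows as the latch end swings towards the robot (clockwise from above), stop at 1.65. Turns easily, stays where it is left
- flask_bar (a joint): that pen's latch bar (0.1 kg, falls by its weight) about its level pivot on the gate, 105 mm from the knob centre along +y, same height. rad, 0 level on its rest, grows as the knob rises, stop 0.9. Its end, 65 mm past the knob, lies in a dark U catch with a front lip; it clears when the knob is 15 mm (0.14 rad) up; 30 to 40 mm is ample
- vial_bar (a joint): the same for the latch bar of the other pen, which looks alike but holds three brown vials with black caps; it is to stay down

How it is judged:
On the way, in this order (a step that is already met when the one before it is completed fails the run):
1. the latch bar is lifted over its catch while the gate is still shut (value of joint flask_bar above 0.15 rad and value of joint flask_gate below 0.2 rad), for 0.1 s.
2. the gate is swung wide open (value of joint flask_gate above 1 rad), for 0.2 s.
At the end, for the whole second after the job is handed in: The gate of the pen with the white-capped flasks stands at rest more than 1.0 rad (57 degrees) open, its latch bar has dropped back to within 0.08 rad of level, and the other pen's latch bar is down (under 0.1 rad) (value of joint flask_gate above 1 rad and value of joint flask_bar below 0.08 rad and value of joint vial_bar below 0.1 rad and velocity of joint flask_gate between -0.05 and 0.05 rad/s); the robot touches nothing.
It fails at once if the latch bar of the pen with the brown vials is lifted (value of joint vial_bar above 0.15 rad).
It also fails if it takes over 35 s, if anything falls off the work surface, if the arm or the gripper's body presses on something with over 40 N, if the wrist force passes 120 N, or if a joint passes its speed limit or range.

## Working session

There is one attempt and no reset: what is moved stays moved. The work goes in short steps, each a Python script; the robot and the scene stay as the last script left them, time stands still between calls to the robot, and variables do not carry over. Pictures are saved under pics/ and viewed, about 8 in all and at most 12, crops included, and the job is handed in when it is done.

```bash
mkdir -p pics; python3 - <<'E'
from workcell import *
import cv2,numpy as np
for n in("side","top"):
    c=read_camera(n); cv2.imwrite(f"pics/{n}0.png",c["image"][...,::-1]); np.savez(f"pics/{n}0.npz",**c)
    print(n,c["K"].round(1).tolist(),c["T"].round(3).tolist())
    h=cv2.cvtColor(c["image"],cv2.COLOR_RGB2HSV); m=cv2.inRange(h,(5,150,100),(20,255,255))
    k,l,s,ce=cv2.connectedComponentsWithStats(m)
    for i in range(1,k):
        if s[i,4]>15: print(s[i].tolist(),ce[i].round(1))
s=read_state();print(s["t"],s["ee_rot"],s["position"])
E
```

```text
side [[491.0, 0.0, 280.5], [0.0, 491.0, 212.2], [0.0, 0.0, 1.0]] [[0.692, -0.559, 0.458, 0.029], [-0.722, -0.548, 0.422, -0.562], [0.015, -0.623, -0.782, 1.054], [0.0, 0.0, 0.0, 1.0]]
[223, 185, 10, 10, 77] [227.6 189.1]
[73, 222, 118, 102, 2813] [131.1 267.6]
[350, 277, 12, 16, 122] [355.7 283.7]
top [[544.9, 0.0, 291.2], [0.0, 544.9, 213.7], [0.0, 0.0, 1.0]] [[-0.018, -0.988, 0.151, 0.385], [-1.0, 0.021, 0.022, -0.084], [-0.025, -0.15, -0.988, 1.25], [0.0, 0.0, 0.0, 1.0]]
[405, 208, 12, 13, 114] [410.9 214. ]
[213, 218, 13, 12, 116] [218.9 223.9]
[177, 344, 21, 9, 82] [187.5 348.3]
[199, 345, 34, 15, 282] [216.  352.3]
[129, 347, 23, 9, 133] [140.3 350.9]
[162, 347, 11, 4, 17] [166.8 348.7]
0.1 [ 2.82903737e-04  7.83188773e-01  6.21783693e-01 -5.51856383e-04] [0.11906261 0.51127438 0.40417291]
```

View pics/side0.png

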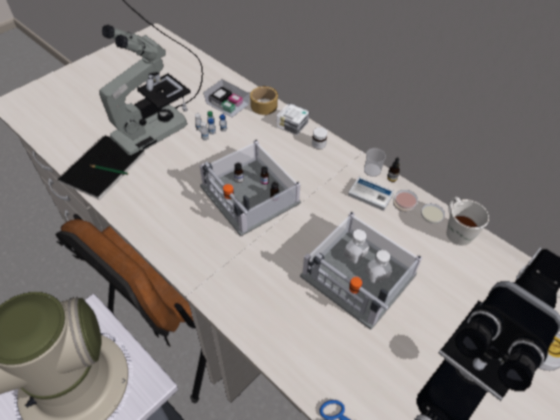

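View pics/top0.png

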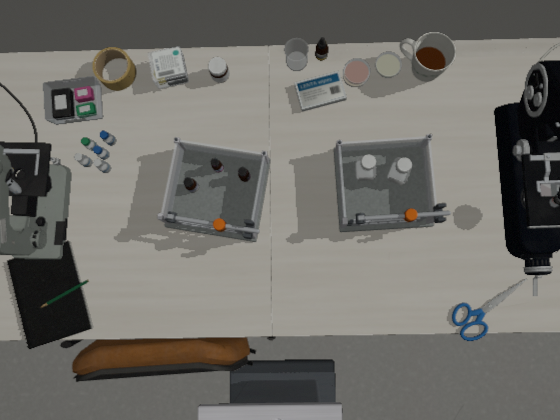

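The top view shows the flask pen at right: knob (411,214), pivot bracket about (361,218), catch about (440,213). The side view shows its knob at (356,284). Next I triangulate and measure the bar direction.

```bash
cat > h.py <<'E'
import cv2,numpy as np
def ray(c,uv):
    d=np.linalg.inv(c["K"])@[*uv,1]; T=c["T"]; return T[:3,3],T[:3,:3]@d
def tri(c1,a,c2,b):
    o,d=ray(c1,a);p,e=ray(c2,b)
    s=np.linalg.lstsq(np.c_[d,-e],p-o,rcond=None)[0]
    x,y=o+s[0]*d,p+s[1]*e; return (x+y)/2,np.linalg.norm(x-y)
def plane(c,uv,z):
    o,d=ray(c,uv); return o+d*(z-o[2])/d[2]
def proj(c,p):
    q=c["K"]@(c["T"][:3,:3].T@(np.array(p)-c["T"][:3,3])); return q[:2]/q[2]
def knob(c,near=None):
    h=cv2.cvtColor(c["image"],cv2.COLOR_RGB2HSV); m=cv2.inRange(h,(3,140,90),(20,255,255))
    k,l,s,ce=cv2.connectedComponentsWithStats(m)
    return [(s[i].tolist(),ce[i].round(1).tolist()) for i in range(1,k) if s[i,4]>15]
E
python3 - <<'E'
from h import *
s=dict(np.load("pics/side0.npz"));t=dict(np.load("pics/top0.npz"))
p,e=tri(s,(355.7,284.5),t,(410.9,214));print(p,e)
p2,e2=tri(s,(227.6,189.5),t,(218.9,223.9));print("vial",p2,e2)
# flask pen crops
a=cv2.resize(t["image"][120:240,325:460,::-1],None,fx=4,fy=4,interpolation=cv2.INTER_CUBIC)
b=cv2.resize(s["image"][205:335,295:430,::-1],None,fx=4,fy=4,interpolation=cv2.INTER_CUBIC)
o=np.zeros((600,800,3),np.uint8);A=cv2.resize(a,(400,356));B=cv2.resize(b,(400,385));o[:356,:400]=A;o[:385,400:]=B
cv2.imwrite("pics/crop0.png",o)
z=p[2]
for uv in((361,219),(411,214),(448,212)):print(plane(t,uv,z))
E
```

```text
[ 0.55286273 -0.31097463  0.10606137] 0.001060932610284775
vial [0.54031309 0.09502883 0.10994735] 0.00011334744987425159
[ 0.54485794 -0.20583932  0.10606137]
[ 0.55326477 -0.31154888  0.10606137]
[ 0.55584764 -0.38943048  0.10606137]
```

View pics/crop0.png

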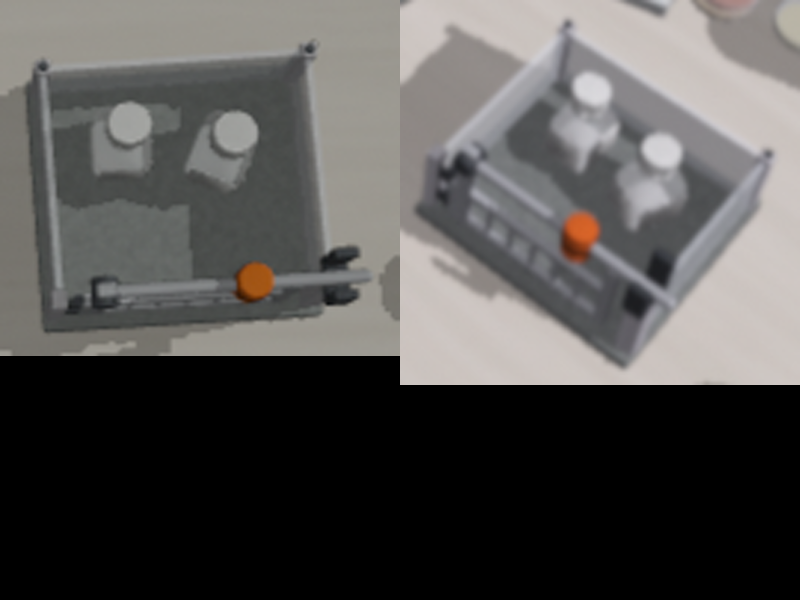

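The outlines triangulate with a 1 mm ray miss: knob at about (0.553, -0.311, 0.106), and knob to pivot bracket measures 106 mm (given 105). The crop shows the bar turned about 0.045 rad, and the area beside the knob is free. Next I check IK for the whole path, then hover.

```bash
cat >> h.py <<'E'
from scipy.spatial.transform import Rotation as Ro
K0=np.array([0.553,-0.3113,0.1055]); TH=0.045
def pose(g,b,sgn=-1,up=0.0,K=K0,th=TH,dz=0.002):
    """TCP pose holding the knob, gate at g, bar at b; up = back off along the tool"""
    R0=Ro.from_euler('z',th); yk=R0.apply([0,1,0])
    H=K+0.121*yk; Rg=Ro.from_euler('z',th-g)
    Rb=Rg*Ro.from_euler('x',-b)           # -x turn raises the -y end
    kn=H+Rg.apply([0,-0.016,0])+Rb.apply([0,-0.105,0])
    T=Rb*Ro.from_matrix(np.array([[sgn,0,0],[0,-sgn,0],[0,0,-1.]]))
    z=T.apply([0,0,1]); p=kn-z*(0.155+dz+up)
    q=T.as_quat(); return p,np.array([q[3],*q[:3]]),kn
E
python3 - <<'E'
from h import *; from workcell import *
for s in(1,-1):
    for g,b,u in((0,0,.12),(0,0,0),(0,.36,0),(.6,.36,0),(1.25,.36,0),(1.25,0,0),(1.25,0,.12)):
        p,q,kn=pose(g,b,s,u); j=solve_ik(p,q); print(s,g,b,p.round(3),kn.round(3),None if j is None else np.round(j,2))
j=list(read_state()["joints"])
j[0]=-0.5; movej(j)
p,q,_=pose(0,0,1,.12); j1=solve_ik(p,q); p,q,_=pose(0,0,-1,.12); j2=solve_ik(p,q); print(j1,j2,read_state()["t"])
E
```

```text
1 0 0 [ 0.553 -0.311  0.382] [ 0.553 -0.311  0.106] [-0.7   0.57  1.17 -0.    1.4  -0.74]
1 0 0 [ 0.553 -0.311  0.262] [ 0.553 -0.311  0.106] [-0.7   0.68  1.31 -0.    1.15 -0.74]
1 0 0.36 [ 0.55  -0.249  0.289] [ 0.553 -0.305  0.142] [-0.58  0.57  1.44 -0.36  0.95 -0.44]
1 0.6 0.36 [ 0.516 -0.241  0.289] [ 0.487 -0.288  0.142] [-0.59  0.54  1.5  -0.4   1.13  0.14]
1 1.25 0.36 [ 0.492 -0.212  0.289] [ 0.441 -0.231  0.142] [-0.58  0.5   1.55 -0.3   1.31  0.74]
1 1.25 0 [ 0.435 -0.234  0.262] [ 0.435 -0.234  0.106] [-0.73  0.41  1.77 -0.    0.96  0.47]
1 1.25 0 [ 0.435 -0.234  0.382] [ 0.435 -0.234  0.106] [-0.73  0.26  1.62 -0.    1.25  0.47]
-1 0 0 [ 0.553 -0.311  0.382] [ 0.553 -0.311  0.106] [-0.7   0.57  1.17 -0.    1.4   2.4 ]
-1 0 0 [ 0.553 -0.311  0.262] [ 0.553 -0.311  0.106] [-0.7   0.68  1.31 -0.    1.15  2.4 ]
-1 0 0.36 [ 0.55  -0.249  0.289] [ 0.553 -0.305  0.142] [-0.58  0.57  1.44 -0.36  0.95  2.7 ]
-1 0.6 0.36 [ 0.516 -0.241  0.289] [ 0.487 -0.288  0.142] None
-1 1.25 0.36 [ 0.492 -0.212  0.289] [ 0.441 -0.231  0.142] [-0.58  0.5   1.55 -0.3   1.31 -2.41]
-1 1.25 0 [ 0.435 -0.234  0.262] [ 0.435 -0.234  0.106] [-0.73  0.41  1.77 -0.    0.96 -2.67]
-1 1.25 0 [ 0.435 -0.234  0.382] [ 0.435 -0.234  0.106] [-0.73  0.26  1.62 -0.    1.25 -2.67]
[-6.97022487e-01  5.74684422e-01  1.16509696e+00 -4.44089210e-16
  1.40181127e+00 -7.42022487e-01] [-6.97022487e-01  5.74684422e-01  1.16509696e+00 -4.44089210e-16
  1.40181127e+00  2.39957017e+00] 2.7833
```

```bash
python3 - <<'E'
from h import *; from workcell import *
p,q,_=pose(0,0,1,.08); movep(p,q); command_gripper(0.6,20)
p,q,_=pose(0,0,1,0.035); servo_line(p,vel=.1,threshold=8)
o=[]
for n,(r,c0) in {"side":(170,250),"top":(110,320)}.items():
    c=read_camera(n); print(n,knob(c),proj(c,K0)); o.append(cv2.resize(c["image"][r:r+160,c0:c0+160,::-1],(400,400),interpolation=cv2.INTER_CUBIC))
cv2.imwrite("pics/hover.png",np.hstack(o)); s=read_state();print(s["t"],s["position"],s["ft_force"],s["finger_gap"])
E
```

```text
side [([97, 227, 94, 100, 3036], [139.4, 276.2]), ([354, 278, 8, 15, 53], [358.3, 284.7])] [356.05686156 284.63458834]
top [([213, 218, 12, 12, 113], [218.6, 223.8]), ([82, 343, 94, 26, 1529], [129.9, 355.1])] [410.83700786 214.16609531]
4.6833 [ 0.5531258  -0.31140796  0.29841832] [ 0.25634406 -0.92970705  0.32055448] 0.5954638167867149
```

View pics/hover.png

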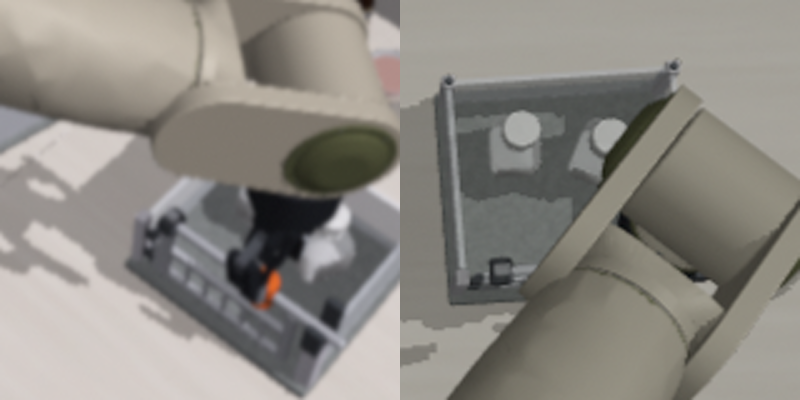

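The side view shows the fingers straddling the knob (crop about (265,285)), one in front and one behind the bar. The top view is blocked by the arm. Next I descend and grip.

```bash
python3 - <<'E'
from h import *; from workcell import *
p,q,_=pose(0,0,1,0); print(servo_line(p,vel=.06,threshold=8))
st=lambda:(lambda s:print(round(s["t"],2),s["position"].round(4),s["ft_force"].round(1),s["torque"].round(2),round(s["finger_gap"],3)))(read_state())
st(); command_gripper(0.0,30); st()
c=read_camera("side"); print(knob(c)); cv2.imwrite("pics/grip.png",cv2.resize(c["image"][190:330,280:420,::-1],(500,500),interpolation=cv2.INTER_CUBIC))
E
```

```text
False
5.42 [ 0.5531 -0.3114  0.2627] [-0.1  0.3  0.4] [-0.02  0.02  0.01] 0.594
5.76 [ 0.5521 -0.3116  0.2631] [-11.8   0.3   6.9] [ 0.11  1.67 -0.04] 0.294
[([97, 227, 94, 100, 3038], [139.5, 276.3])]
```

View pics/grip.png

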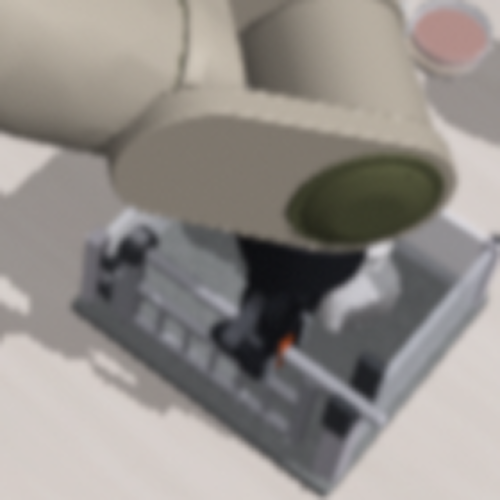

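Gripped: the gap of 0.294 is 25 mm, and the knob is 26 mm wide. A -12 N side force says the knob sits 1–2 mm nearer than assumed, so I shift the model by 1.5 mm and lift.

```bash
sed -i 's/K0=np.array(\[0.553,/K0=np.array([0.5515,/' h.py
cat >> h.py <<'E'
def st():
    from workcell import read_state
    s=read_state(); print(round(s["t"],2),s["position"].round(4),s["ft_force"].round(1),s["torque"].round(2),round(s["finger_gap"],3))
def go(g,b,vel=.06,up=0):
    from workcell import servo_line
    p,q,_=pose(g,b,1,up); servo_line(p,q,vel=vel); st()
E
python3 - <<'E'
from h import *; from workcell import *
go(0,0)
for b in (.08,.16,.24,.32,.36): go(0,b)
c=read_camera("side"); cv2.imwrite("pics/lift.png",cv2.resize(c["image"][190:330,280:420,::-1],(500,500),interpolation=cv2.INTER_CUBIC))
E
```

```text
6.06 [ 0.5513 -0.3115  0.2631] [-4.1 -0.2  5.7] [-0.02  0.88 -0.08] 0.296
6.46 [ 0.5507 -0.2985  0.2706] [-3.3 -3.   0.5] [-0.23  0.75 -0.21] 0.287
6.86 [ 0.5501 -0.285   0.2774] [-4.6 -1.8  0.3] [-0.26  0.7  -0.08] 0.296
7.26 [ 0.5495 -0.2711  0.2832] [-4.1 -3.3  0.4] [-0.41  0.75 -0.22] 0.298
7.66 [ 0.5489 -0.2567  0.2878] [-4.4 -3.7  0.9] [-0.32  0.74 -0.29] 0.293
7.93 [ 0.5485 -0.2494  0.2897] [-4.7 -3.7  2.5] [-0.31  0.73 -0.32] 0.293
```

View pics/lift.png

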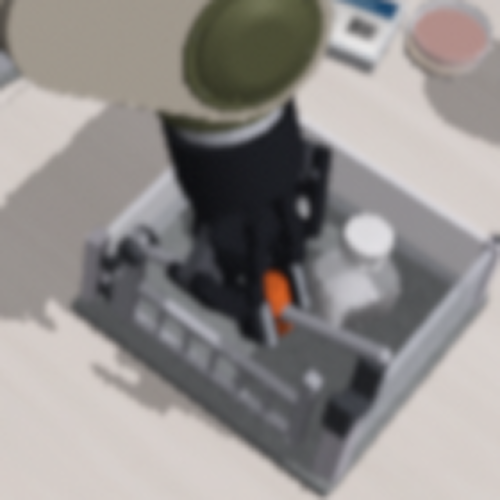

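The bar is up: its end at crop (385,350) is above the catch (345,410), and the knob at (278,300) is firmly between the pads. Now I swing the gate.

```bash
python3 - <<'E'
from h import *; from workcell import *
for g in np.arange(.1,1.31,.1):
    go(g,.36,.1)
    f=read_state()["ft_force"]
    if np.linalg.norm(f)>30: print("stop",g); break
for n in("side","top"):
    c=read_camera(n); cv2.imwrite(f"pics/open_{n}.png",c["image"][100:360,240:520,::-1])
o=np.hstack([cv2.resize(cv2.imread(f"pics/open_{n}.png"),(400,371)) for n in("side","top")]); cv2.imwrite("pics/open.png",o)
E
```

```text
8.23 [ 0.543  -0.2494  0.2898] [-1.8 -3.7  2.7] [-0.28  0.27  0.13] 0.297
8.48 [ 0.5371 -0.2489  0.2897] [-2.4 -3.5  2.1] [-0.51  0.39  0.15] 0.291
8.73 [ 0.5312 -0.2477  0.2897] [-4.2 -4.   3.4] [-0.53  0.53  0.17] 0.295
8.98 [ 0.5255 -0.246   0.2897] [-4.3 -5.5  2.9] [-0.6   0.69  0.14] 0.297
9.23 [ 0.52   -0.2437  0.2897] [-6.4 -6.3  3.5] [-0.73  0.82  0.19] 0.296
9.48 [ 0.5147 -0.2409  0.2897] [-7.7 -5.1  3.4] [-0.72  0.98  0.21] 0.295
9.73 [ 0.5098 -0.2375  0.2897] [-8.5 -5.6  4.5] [-0.82  1.16  0.24] 0.293
9.98 [ 0.5055 -0.2338  0.2899] [-6.5 -5.5  4.4] [-1.11  0.8   0.  ] 0.294
10.23 [ 0.5012 -0.2296  0.2898] [-8.3 -6.1  4.6] [-1.12  1.09  0.07] 0.295
10.48 [ 0.4974 -0.2249  0.2898] [-9.1 -5.3  5. ] [-1.14  1.4   0.06] 0.293
10.73 [ 0.4941 -0.2199  0.2897] [-11.9  -7.2   6.5] [-1.11  1.69  0.06] 0.292
10.98 [ 0.4913 -0.2146  0.2896] [-15.1  -5.    6.7] [-1.07  2.01  0.07] 0.292
11.23 [ 0.489  -0.2089  0.2895] [-16.1  -5.6   7.3] [-1.01  2.32  0.03] 0.295
```

View pics/open.png

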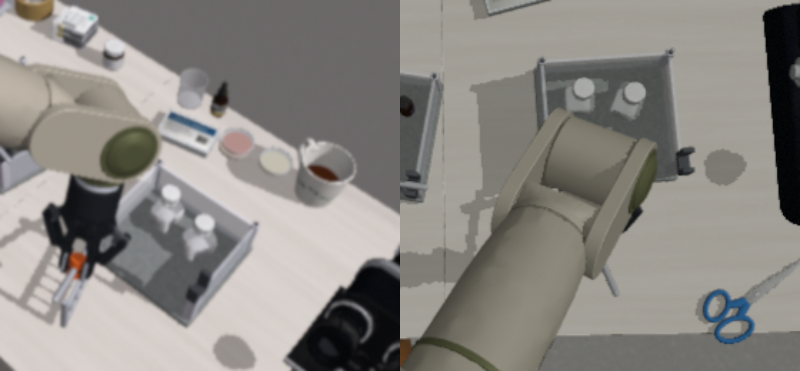

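The gate is wide open: the bar points towards the robot, with its end at top-crop (612,290), and the knob is still gripped. Next I lower the bar, release and retreat upwards.

```bash
python3 - <<'E'
from h import *; import h; from workcell import *
h.K0[:]+=[-0.0015,0,0]
for b in (.24,.12,.02): go(1.3,b)
command_gripper(0.6); st()
go(1.3,0.02,.08,up=0.04); go(1.3,0,.2,up=0.14)
j=list(read_state()["joints"]); j[0]+=1.0; movej(j); st()
for n in("side","top"):
    c=read_camera(n); print(n,knob(c)); cv2.imwrite(f"pics/end_{n}.png",c["image"][100:360,240:520,::-1]); np.savez(f"pics/end_{n}.npz",**c)
o=np.hstack([cv2.resize(cv2.imread(f"pics/end_{n}.png"),(400,371)) for n in("side","top")]); cv2.imwrite("pics/end.png",o)
E
```

```text
11.88 [ 0.4675 -0.2156  0.2829] [-7.6 -3.3  2.9] [-0.59  1.04 -0.05] 0.292
12.41 [ 0.4477 -0.2221  0.2737] [-8.6 -3.6  0.8] [-0.56  1.09 -0.18] 0.297
12.88 [ 0.4321 -0.2271  0.2642] [-7.7 -4.9  0.8] [-0.53  1.21 -0.18] 0.294
13.24 [ 0.4328 -0.2268  0.2646] [ 1.4 -0.3  0.8] [0.03 0.02 0.02] 0.598
13.89 [ 0.4332 -0.2267  0.3043] [-0.8  0.1 -0.5] [0.02 0.   0.03] 0.6
14.53 [ 0.4294 -0.2279  0.4011] [-1.   0.8  0.3] [-0.04  0.01  0.02] 0.599
16.23 [0.4242 0.2376 0.401 ] [0.2 0.9 0.8] [ 0.03 -0.02  0.01] 0.601
side [([223, 184, 10, 14, 92], [227.6, 189.8]), ([68, 221, 123, 106, 3469], [131.1, 269.1]), ([286, 289, 11, 15, 116], [291.6, 295.2])]
top [([213, 218, 13, 13, 122], [218.9, 224.0]), ([368, 267, 12, 12, 114], [373.6, 272.5]), ([127, 341, 112, 23, 1581], [183.2, 351.8])]
```

View pics/end.png

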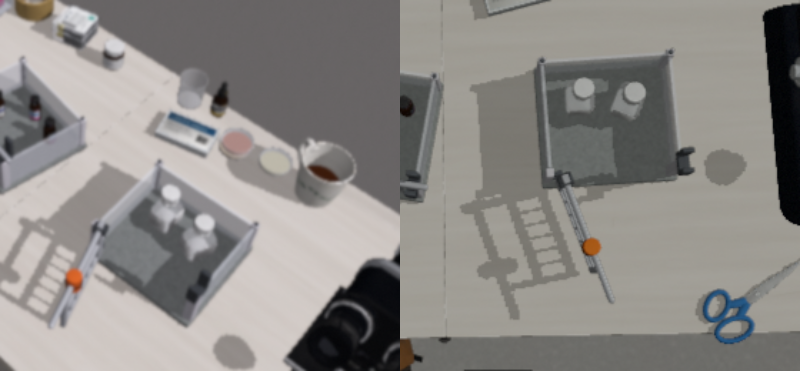

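```bash
python3 - <<'E'
from h import *; from workcell import *
s=dict(np.load("pics/end_side.npz"));t=dict(np.load("pics/end_top.npz"))
p,e=tri(s,(291.6,296),t,(373.6,272.5)); print(p,e,pose(1.3,0,1)[2])
H=K0[:2]+.121*np.array([-np.sin(TH),np.cos(TH)]); v=p[:2]-H; g=(-np.pi/2+TH)-np.arctan2(v[1],v[0]); print("gate",g)
if abs(p[2]-.1055)<.006 and 1.15<g<1.5: close_job(); print("handed in")
E
```

```text
[ 0.43214119 -0.22810728  0.10577875] 0.0007763034577979671 [ 0.43104036 -0.22800189  0.1055    ]
gate 1.2963157272271015
the job is handed in; nothing more can be done
handed in
```

The flask pen's gate is open, its latch bar is back down, and the job is handed in. No verdict was reported.

I gripped the orange knob across the bar and lifted it about 36 mm (0.36 rad) with the gate shut. Then I swung the gate along its arc, lowered the bar, released it and moved the arm clear.

**Last checks, from the two cameras:**
- **Gate:** about 1.30 rad open.
- **Latch bar:** the knob is at z = 0.1058 m, against 0.1055 m when latched, so the bar is level.
- **Vial pen:** its knob is at the same pixels as at the start in the top view, so that latch was not moved.
- **Robot:** clear of everything, with the tool force reading about 1 N.
- **Limits:** the clock stood at about 16 s at my last reading. The highest tool force I read was about 18 N.

**Disagreement:** the first knob position was about 1.5 mm too far from the robot. It showed as a 12 N side force on gripping, and I corrected it before lifting. No check failed.

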